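Shut down the vacuum drying station and open its chamber

ROBOT

A 6-joint arm with a two-finger parallel gripper is mounted at the origin on a cart in front of the work surface, level with it; the furniture and walls round the work are solid. World frame = base frame: x ahead of the robot, y to its left, z up, the work surface at z = 0. Lengths are in m, angles in rad, forces in N, time in s.
With the tool pointing down it reaches from about 0.3 to 0.875 m from the base axis. Payload 6.4 kg.
Tool frame: the origin (TCP) lies midway between the tips of the shut fingers; the grasp point (between the pads) lies 19 mm behind it (ctrl.grasp_offset is the distance from the TCP to the grasp point, in m); z points along the fingers, y is the line along which they close (so a half turn about z gives the same grasp; the last joint's range is limited). The gripper opens to 85 mm and grips with 20 to 120 N. Pads are 22 mm wide; open, the fingers measure 114 mm over their backs; the gripper's body (76 mm by 85 mm) begins 54 mm behind the grasp point. The pads swing forward as they close: fully open they stand 13 mm farther back than shut.
Start: joints at [-1.358, 0.181, 1.607, -0, 1.354, -0.206], TCP at [0.234, -0.525, 0.231] pointing down, gripper open.
Joint ranges: [-2.99, 2.99], [-0.89, 2.07], [0.3, 2.58], [-1.14, 4.28], [0, 2.63], [-3.12, 3.12]. Speed limits (rad/s): [2.57, 2.57, 3.01, 3.14, 3.14, 3.14].

INTERFACE

Orientations are given as [roll, pitch, yaw] about the fixed x, y, z axes, in that order (R = Rz(yaw) Ry(pitch) Rx(roll)).
In Python, from bench import sensors, get_image, camera_info, ctrl gives the robot as it stands.
- The arm moves only by the tool carry_out, never from a script. Its argument "rows" is a list that holds one entry, the list of rows, each a list of 6 numbers: the shift along the tool's x, y, z in cm, then the turn, a rotation vector about the tool's x, y, z in degrees. In form: [[[dx, dy, dz, ax, ay, az], ...]]. A call has exactly 8 rows; each row shifts and turns the commanded pose from where the row before left it, along the tool's axes as they then stand; what a row does not reach is not made up. A row lasts 1/8 s, in which the tool goes at most 62.5 mm and 10.7 degrees, less where a joint would pass 70% of its speed; a pose out of reach is approached as far as the arm can. A call is refused whole if a number of a shift passes 6.25 or a number of a turn 10.7, either way. A call with a gripper value outside its range is refused whole. "grip" is the opening, from -1 (shut) to 1 (fully open), set as the call begins (left out, the last holds). The fingers move at their own pace and stop on an object; "squeeze" is the grip in N (left out, the last holds). Time passes only in rows, so rows that do not move let the fingers close, or fill a call up. It gives the time, the measured TCP pose, the force, the opening and the grip force at its end, in the units of the state.
- sensors.get_obs(): the state, without advancing time (a new reading comes with each control period).
- get_image(name): name is "side" or "top" or "wrist"; returns the picture (384x512x3 uint8, blue, green, red); there is no depth.
- camera_info(name): a dict with "camera_matrix" (3x3 intrinsics, pixels), "extrinsics" (4x4, takes a point from camera to world coordinates). Camera axes: x right, y up, looking along -z (the intrinsics and any distortion apply to the point x, -y, -z); pixel columns grow to the right and rows downward; lengths in m; the calibration is good to about 2 mm. A picture is of the moment at which its call begins: read the wrist's pose just before it. camera_info takes no time and is no camera call; for the wrist camera it gives the pose at the moment of the call.
- ctrl.close_job(): hands the job in; it is judged then, once.
The state is a dict: "time": time; "q": joint angles; "qd": joint speeds; "effort": joint torques, N m; "position": TCP position; "tcp_rot": TCP orientation; "ft_force": force on the tool from outside, world axes, zero at the start; "torque": the same for the moment, N m; "opening": opening from 0.0 (shut) to 1.0 (fully open); "gripper_force": force on a finger pad.
Only numpy, scipy, OpenCV 4.12 (cv2) and the standard library are available. Lean on these libraries where they do the work, as an engineer would, in place of code of your own. Each camera call takes 0.05 s, during which the arm holds its last target. There are 200 camera calls.

TASK

Shut down the vacuum drying station in the safe order: first take the black-ball valve lever through its zigzag gate from the pump notch, where it stands, into the isolate notch, fully home; then lift the pump switch's locking collar, flip the switch over to off and let the collar drop back into its lock. After that take the valve lever on through the gate fully home into the vent notch, and only then lift the clear lid off the chamber and set it down gently, knob up, with the whole lid on the square rubber mat. Leave everything else on the bench where it stands, and let go of everything at the end.

Things in the scene. Friction and masses are not known exactly. Their poses are not given: they have to be found in the camera images.
- station: Fixed vacuum drying station, 331 mm wide (y), 126 deep (x): base plate with a white console (right, top at z = 86 mm) and a steel chamber pot (left, axis at x 0, y 105, rim z 78 mm). On the console: steel gate plate (top z 93, x -38..38, y -152..-44) and pump switch. Origin: on the bench under its middle; x to its back, y to its left (chamber), z up. 'Station' axes below are these.
- lever_knob (a point): Centre of the valve lever's black ball, 34 mm across, on a 9 mm shaft through the gate plate. The lever tilts like a gear stick about a pivot 172 mm under the ball (station mm 0, -100, 6), by up to 20 degrees, needs 1 to 2 N at the ball and stays where left. Steel blocks it outside the 15 mm slot; the ball has about 3 mm of play about the slot's middle line. Site axes lean with it.
- gate_turn1 (a point): Fixed point: where the ball's centre stands at the front of the first crossing. The lever starts right of it, in or near PUMP, the right-hand end of the front lane (one dot; ball centre then at station mm -24.5, -152.7, 168). From PUMP move left along the front lane to here, then back to turn2. Between neighbouring points the ball moves nearly straight, rising a few mm in mid-lane.
- gate_turn2 (a point): Fixed point: ball centre at the rear of the first crossing, in the rear lane (ball centre about 51 mm behind turn1). ISOLATE lies to the right of it, the second crossing to the left. Behind the right half of the station a cardboard box (211 mm high, 60 to 110 mm behind the rear lane) carries a grey box set 44 mm further back (332 mm high): come down from well above.
- gate_isolate (a point): Fixed point: ball centre when the lever is fully home in ISOLATE, the right-hand blind end of the rear lane (two dots), straight behind PUMP with a steel wall between. Way on to VENT: left along the whole rear lane past turn2 to turn3, towards the robot to turn4, left to VENT.
- gate_turn3 (a point): Fixed point: ball centre at the rear of the second crossing, the left-hand end of the rear lane.
- gate_turn4 (a point): Fixed point: ball centre at the front of the second crossing. VENT lies to the left of it; a steel tooth separates it from the pump lane.
- gate_vent (a point): Fixed point: ball centre when the lever is fully home in VENT, the left-hand blind end of the front lane (three dots).
- valve_yoke (a joint): Lean of the valve lever to the station's left and right, rad: 0 fully home at the right-hand end (PUMP or ISOLATE), 0.245 at the first crossing, 0.50 at the second crossing, 0.67 fully home in VENT.
- valve_lever (a joint): Lean of the valve lever to front and back, rad: 0 in the front lane (PUMP, VENT), 0.29 in the rear lane (ISOLATE).
- collar_grip (a point): Centre of the grip of the pump switch's black ribbed locking collar, 25 mm wide, 16 high, a 33 mm flange 7.5 mm under this point. The 8 mm rod through it ends 27 mm above, in a 13 mm cap. Rod pivot: station mm (10, 0, 74), 50 mm from here. It tilts in the station's y-z plane: grip it closing along x. Collar down: on (10, -19.5, 120), off (10, 19.5, 120). z points up along the rod.
- pump_switch (a joint): Tilt of the pump switch, rad: 0 = on (leaning to the station's right, towards the valve), 0.80 = off (leaning to its left, towards the chamber). A cross-pin under the collar stops it at two steel ears unless the collar is raised along the rod by 9 mm or more. It stays where it is left.
- switch_collar (a joint): How far the locking collar is raised along the rod, m: 0 = down (locked), at most 0.0125. A spring draws it down with 4 N at the bottom and 7 N at the top; let go at either end of the tilt, it drops back.
- lid_knob (a point): Loose chamber lid, 0.15 to 0.3 kg: the middle of its black knob, 38 mm above the lid's underside. Clear disc 116 mm wide, 8 thick; below it a 95 mm wide, 6 mm deep step sits in the chamber's 100 mm bore; it lifts straight off. The knob is 32 mm wide from 16 to 32 mm over the disc's top (this point: 24 mm), on a thin neck. z up from the lid. On the mat this point is 42 mm above the bench.
- mat: Flat square black rubber mat for the lid, 160 x 160 x 4 mm, fixed on the bench to the left of the station. Origin: centre of its underside; x and y along its edges. A paper tray 195 mm high stands right behind it, so a gripper that closes along y has more room here.
- amber_bottle: Brown bottle with a green cap, 92 mm wide, 202 mm high, behind the station. Bystander; origin at the centre of its underside.
- waste_can: Black can with a cap, 89 mm wide, 119 mm high, behind the station. Bystander; origin at the centre of its underside.
- jar_big: White jar with a red cap, 90 mm wide, 128 mm high, to the right of the station. Bystander; origin at the centre of its underside.
- beaker_small: Small beaker, 59 mm wide, 64 mm high, to the right of the station. Bystander; origin at the centre of its underside.
- timer: Bench timer, 71 x 77 x 50 mm, at the far right. Bystander; origin at the centre of its underside.
- marker: Pen, 17 mm thick, 135 mm long, lying between the station and the mat. Bystander; origin at the centre of its underside.

How it is judged:
By the outcome, as a careful person would: the job done as asked, in the order asked, and still so for the second after the job is handed in, with the robot touching nothing.
It also fails if it takes over 72 s, if anything falls off the work surface, if the arm or the gripper's body presses on something with over 40 N, if the wrist force passes 120 N, or if a joint passes its speed limit or range.

## Working session

There is one attempt and no reset: what is moved stays moved. The work goes in short steps, Python scripts to look and compute and a tool call to move; the robot and the scene stay as the last step left them, time stands still between calls to the robot, and variables do not carry over. Pictures are saved under pics/ and viewed, at most 10 in all, crops included, and the job is handed in when it is done.

Besides the shell and the picture viewer there is one more tool, called as name(argument=value, ...) on one line, values as JSON. carry_out: Moves the arm, as the interface text tells. Its arguments: {"type":"object","properties":{"rows":{"type":"array","items":{"type":"array","items":{"type":"array","items":{"type":"number"}}}},"grip":{"type":"number"},"squeeze":{"type":"number"}},"required":["rows"]}

```bash
mkdir -p pics
python3 - <<'E'
from bench import sensors,get_image,camera_info,ctrl
import cv2,numpy as np
o=sensors.get_obs();print(o['time'],o['position'],o['tcp_rot'],ctrl.grasp_offset)
for n in('side','top'):
    im=get_image(n);cv2.imwrite(f'pics/{n}0.png',im)
    c=camera_info(n);print(n,np.round(c['camera_matrix'],1).tolist(),np.round(c['extrinsics'],3).tolist(),[k for k in c])
E
```

```text
0.0 [ 0.23374129 -0.52473717  0.23038699] [-3.13987520e+00 -3.58457300e-04  4.18832721e-01] 0.0187
side [[346.5, 0.0, 260.1], [0.0, 346.5, 188.2], [0.0, 0.0, 1.0]] [[-0.976, -0.101, 0.191, 0.693], [0.215, -0.554, 0.805, 0.772], [0.024, 0.827, 0.562, 0.718], [0.0, 0.0, 0.0, 1.0]] ['camera_matrix', 'extrinsics']
top [[349.0, 0.0, 251.3], [0.0, 349.0, 188.6], [0.0, 0.0, 1.0]] [[0.017, 0.99, -0.137, 0.344], [-0.999, 0.021, 0.026, -0.08], [0.028, 0.137, 0.99, 1.239], [0.0, 0.0, 0.0, 1.0]] ['camera_matrix', 'extrinsics']
```

View pics/side0.png

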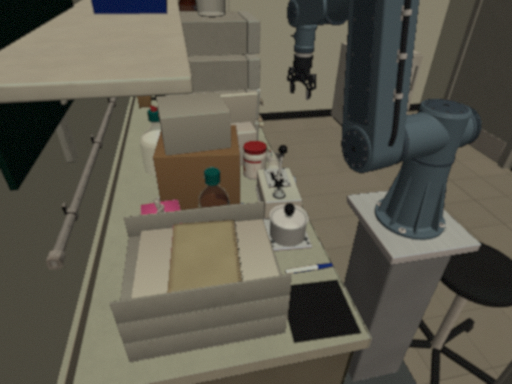

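View pics/top0.png

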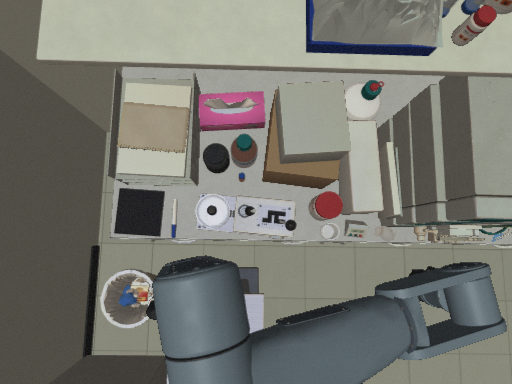

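The side view shows the lid knob at (289,210), valve ball about (283,149) and mat about (320,310). In the top view the lid is at (212,210), the switch at (247,211), the valve ball at (291,225) and the mat at (139,212). I'll zoom in on both.

Run:
```python
import cv2,numpy as np
a=cv2.imread('pics/top0.png')[175:250,100:320];b=cv2.imread('pics/side0.png')[130:345,215:365]
cv2.imwrite('pics/zt.png',cv2.resize(a,None,fx=3.6,fy=3.6,interpolation=cv2.INTER_CUBIC))
cv2.imwrite('pics/zs.png',cv2.resize(b,None,fx=2.7,fy=2.7,interpolation=cv2.INTER_CUBIC))
```

```text
(no output)
```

View pics/zt.png

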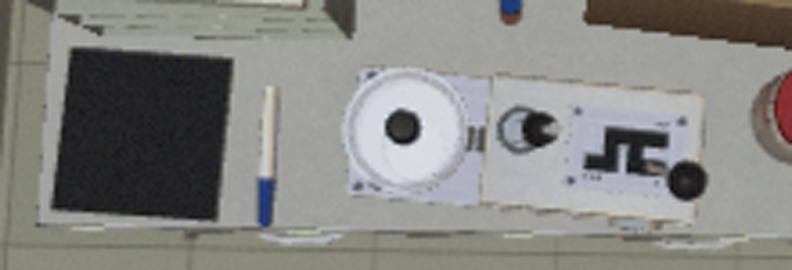

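View pics/zs.png

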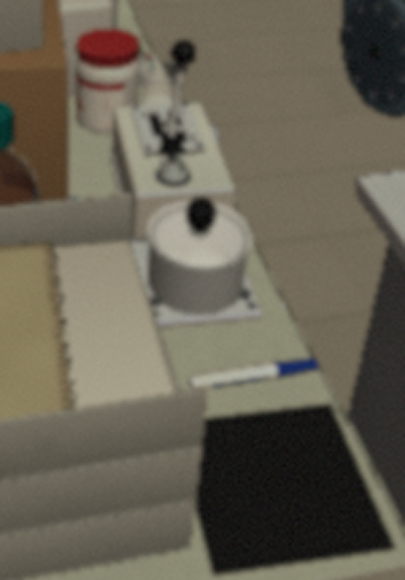

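```bash
cat > h.py <<'E'
import cv2,numpy as np
from bench import camera_info,get_image,sensors,ctrl
def ray(n,uv,c=None):
    c=c or camera_info(n);K=np.array(c['camera_matrix']);E=np.array(c['extrinsics'])
    d=np.linalg.inv(K)@[uv[0],uv[1],1];d=E[:3,:3]@(d*[1,-1,-1]);return E[:3,3],d/np.linalg.norm(d)
def plane(n,uv,z,c=None):
    o,d=ray(n,uv,c);return o+d*(z-o[2])/d[2]
def tri(r1,r2):
    A=[np.eye(3)-np.outer(d,d) for o,d in(r1,r2)]
    p=np.linalg.solve(A[0]+A[1],A[0]@r1[0]+A[1]@r2[0])
    return p,[np.linalg.norm(a@(p-r[0]))*1e3 for a,r in zip(A,(r1,r2))]
def proj(n,P,c=None):
    c=c or camera_info(n);E=np.array(c['extrinsics']);p=E[:3,:3].T@(np.asarray(P)-E[:3,3]);p=np.array(c['camera_matrix'])@(p*[1,-1,-1]);return p[:2]/p[2]
def dark(im,box,th=75):
    x0,y0,x1,y1=box;g=im[y0:y1,x0:x1].max(2).astype(np.uint8)
    n,l,s,c=cv2.connectedComponentsWithStats((g<th).astype(np.uint8))
    return [(np.round(c[i]+[x0,y0],2).tolist(),s[i].tolist()) for i in range(1,n) if s[i,4]>8]
E
python3 - <<'E'
from h import *
t=cv2.imread('pics/top0.png');s=cv2.imread('pics/side0.png')
T={k:dark(t,b) for k,b in dict(lid=(203,200,222,220),ball=(283,217,300,233),mat=(105,180,170,245),sw=(236,200,262,222)).items()}
S={k:dark(s,b) for k,b in dict(lid=(280,200,300,218),ball=(276,143,290,157),mat=(280,275,365,345),sw=(270,172,290,205)).items()}
for k in T: print(k,T[k],S[k])
# mat corners
for n,im,b in(('top',t,(105,180,170,245)),('side',s,(280,275,365,345))):
    x0,y0,x1,y1=b;m=(im[y0:y1,x0:x1].max(2)<75).astype(np.uint8)
    c=max(cv2.findContours(m,0,2)[0],key=cv2.contourArea)
    q=cv2.approxPolyDP(c,6,True)[:,0]+[x0,y0]
    print(n,[np.round(plane(n,p,.004)[:2],3).tolist() for p in q])
    print(np.mean([plane(n,p,.004) for p in q],0))
E
```

```text
lid [([211.27, 210.0], [4, 6, 9, 9, 62])] [([288.94, 209.03], [5, 3, 9, 13, 95])]
ball [([290.42, 224.7], [3, 3, 10, 11, 88])] [([281.79, 150.38], [1, 2, 10, 12, 89])]
mat [([139.09, 211.92], [9, 8, 50, 48, 2035])] [([356.6, 291.45], [64, 0, 21, 49, 597]), ([319.26, 311.61], [7, 5, 73, 62, 3387])]
sw [([248.66, 210.49], [9, 6, 9, 10, 59])] [([276.92, 181.52], [1, 1, 12, 17, 83])]
top [[0.508, 0.352], [0.353, 0.362], [0.346, 0.206], [0.5, 0.2]]
[0.42695163 0.2801955  0.004     ]
side [[0.345, 0.209], [0.472, 0.208], [0.507, 0.355], [0.353, 0.363]]
[0.4194628  0.28385683 0.004     ]
```

Run:
```python
from h import *
for n,a,b,z in(('lid',(211.4,210.1),(289.0,209.0),.11),('ball',(290.5,224.8),(282.5,149.6),.168)):
    print(n,tri(ray('top',a),ray('side',b)),plane('top',a,z),plane('side',b,z))
print('lidknobbottom rim',)
# console top outline & gate plate corners from zoomed picture (read by eye)
for nm,uv,z in [('console RL',(497,75),.086),('console RR',(703,95),.086),('console FR',(697,217),.086),('console FL',(484,203),.086),('gate RL',(572,105),.093),('gate RR',(693,118),.093),('gate FL',(566,188),.093)]:
    print(nm,plane('top',(uv[0]/3.6+100-.4,uv[1]/3.6+175-.4),z)[:2].round(4))
im=cv2.imread('pics/top0.png')
```

```text
lid (array([0.42775856, 0.01823795, 0.10872651]), [np.float64(0.5188292268867891), np.float64(0.518829226886838)]) [0.42814924 0.01794214 0.11      ] [0.42783914 0.02002272 0.11      ]
ball (array([ 0.38259712, -0.23000066,  0.16801555]), [np.float64(0.8119036592887872), np.float64(0.8119036592887924)]) [ 0.38336182 -0.23028519  0.168     ] [ 0.3818639  -0.22963582  0.168     ]
lidknobbottom rim
console RL [ 0.4804 -0.0654]
console RR [ 0.4656 -0.2563]
console FR [ 0.3535 -0.2508]
console FL [ 0.3629 -0.0562]
gate RL [ 0.4533 -0.1347]
gate RR [ 0.4435 -0.246 ]
gate FL [ 0.3775 -0.1304]
```

carry_out(rows=[[[0,0,-3,0,0,-10.3],[0,0,-3,0,0,-10.3],[0,0,-3,0,0,-10.3],[0,0,-3,0,0,-10.3],[0,0,-3,0,0,-10.3],[0,0,-2,0,0,-10.3],[6,2.8,0,0,0,0],[6,2.8,0,0,0,0]]])

```text
time: 1.1
position: [0.2951, -0.4152, 0.4007]
tcp_rot: [-3.141, -0.001, 1.496]
ft_force: [1.1, 0.2, -0.1]
opening: 1.0
gripper_force: 0.0
```

carry_out(rows=[[[6,2.8,0,0,0,0],[6,2.8,0,0,0,0],[6,2.8,0,0,0,0],[3,2,0,0,0,0],[0,0,0,0,0,0],[0,0,0,0,0,0],[0,0,0,0,0,0],[0,0,0,0,0,0]]])

```text
time: 2.1
position: [0.4081, -0.225, 0.4011]
tcp_rot: [-3.141, -0.0, 1.496]
ft_force: [-0.7, -0.1, -0.3]
opening: 1.0
gripper_force: 0.0
```

Run:
```python
from h import *
import pickle
o=sensors.get_obs();c=camera_info('wrist');im=get_image('wrist');t=get_image('top')
print(o['time'],o['position'],o['tcp_rot'],o['q'],o['qd'].round(3) if hasattr(o['qd'],'round') else o['qd'])
print(np.round(c['camera_matrix'],1).tolist(),np.round(c['extrinsics'],4).tolist())
pickle.dump(c,open('w1.pkl','wb'));cv2.imwrite('pics/w1.png',im)
cv2.imwrite('pics/w1v.png',cv2.resize(im,(768,576),interpolation=cv2.INTER_CUBIC))
```

```text
2.1 [ 0.40807921 -0.22499997  0.40113332] [-3.14125516e+00 -1.37754420e-04  1.49560389e+00] [-7.59377997e-01 -1.60264125e-01  1.61616250e+00 -1.07271565e-04
  1.68604288e+00 -6.84197902e-01] [ 0.003 -0.002 -0.002  0.001 -0.     0.001]
[[296.1, 0.0, 257.1], [0.0, 296.1, 191.7], [0.0, 0.0, 1.0]] [[0.9972, 0.0724, 0.0188, 0.4138], [-0.0748, 0.9625, 0.2606, -0.1606], [0.0008, -0.2613, 0.9653, 0.5436], [0.0, 0.0, 0.0, 1.0]]
```

View pics/w1v.png

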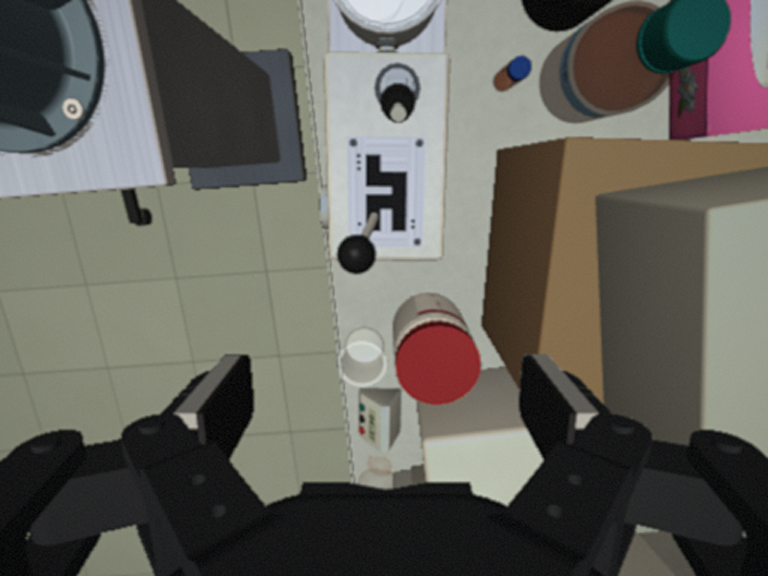

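The wrist view shows the gate plate with screws near (353,142), (420,142) and (417,241) in the enlarged picture, the ball at (357,254) and the collar near (398,97). The ball is standing in the PUMP lane.

Run:
```python
from h import *
import pickle
c=pickle.load(open('w1.pkl','rb'));im=cv2.imread('pics/w1.png')
for k,b,th in(('scr1',(231,90,240,99),110),('scr2',(276,90,285,99),110),('scr3',(274,156,283,165),110),('slot',(240,97,275,160),75),('ball',(222,152,252,184),70),('collar',(248,50,282,84),75)):
    print(k,dark(im,b,th))
# console: warm white. edges
hsv=cv2.cvtColor(im,cv2.COLOR_BGR2HSV).astype(int)
for r in (45,60,80): print(r,im[r,214:222].tolist(),im[r,292:302].tolist())
P=lambda u,v,z:plane('wrist',(u/1.5,v/1.5),z,c)[:2]
for nm,uv,z in [('cRL',(447,54),.086),('cFL',(326,54),.086),('cRR',(442,258),.086),('cFR',(331,258),.086),('pRL',(425,137),.093),('pFL',(349,137),.093),('pRR',(424,247),.093)]: print(nm,P(*uv,z).round(4))
```

```text
scr1 [([235.09, 94.64], [3, 3, 3, 4, 11])]
scr2 [([279.0, 95.0], [2, 4, 3, 3, 9])]
scr3 []
slot [([257.36, 128.44], [5, 7, 26, 49, 760]), ([242.0, 158.21], [0, 60, 6, 3, 14])]
ball [([237.19, 169.02], [3, 5, 25, 25, 493])]
collar [([264.58, 65.43], [5, 6, 24, 24, 343])]
45 [[153, 163, 159], [137, 147, 146], [134, 147, 151], [160, 175, 178], [177, 184, 184], [184, 185, 181], [187, 186, 181], [185, 183, 179]] [[192, 191, 187], [190, 189, 184], [190, 188, 183], [188, 187, 183], [181, 182, 178], [159, 165, 165], [137, 147, 153], [125, 137, 140], [139, 148, 146], [154, 164, 160]]
60 [[156, 165, 162], [145, 156, 153], [138, 150, 152], [152, 167, 172], [170, 181, 182], [182, 186, 183], [189, 188, 184], [189, 188, 183]] [[191, 190, 184], [189, 188, 182], [190, 189, 183], [188, 188, 184], [178, 181, 180], [155, 166, 169], [130, 144, 147], [128, 138, 138], [152, 161, 157], [158, 167, 163]]
80 [[158, 169, 165], [157, 167, 163], [148, 159, 156], [148, 162, 166], [169, 185, 188], [182, 192, 191], [187, 190, 185], [192, 193, 187]] [[191, 192, 186], [194, 193, 189], [191, 193, 188], [187, 191, 188], [166, 175, 177], [137, 149, 154], [131, 142, 142], [154, 164, 159], [159, 170, 165], [159, 169, 166]]
cRL [ 0.4789 -0.063 ]
cFL [ 0.3661 -0.0546]
cRR [ 0.4661 -0.2566]
cFR [ 0.3501 -0.2479]
pRL [ 0.454  -0.1354]
pFL [ 0.381  -0.1299]
pRR [ 0.4474 -0.2423]
```

```bash
cat >> h.py <<'E'
PSI=np.radians(-4.3);O=np.array([.4212,-.0878,0])
R=np.array([[np.cos(PSI),-np.sin(PSI),0],[np.sin(PSI),np.cos(PSI),0],[0,0,1]])
st=lambda p:(R.T@(np.asarray(p)-O)*1e3).round(1)
wo=lambda s:O+R@np.asarray(s)/1e3
E
python3 - <<'E'
from h import *
import pickle
c=pickle.load(open('w1.pkl','rb'))
b=(237.2,169.0)
print('ball',st(plane('wrist',b,.168,c)),st(tri(ray('top',(290.5,224.8)),ray('wrist',b,c))[0]),st(tri(ray('side',(282.5,149.6)),ray('wrist',b,c))[0]))
print('slot centroid/scr',st(plane('wrist',(257.36,128.4),.093,c)),st(plane('wrist',(235.1,94.6),.093,c)),st(plane('wrist',(279,95),.093,c)))
print('collar',proj('wrist',wo((10,-19.5,120)),c),proj('wrist',wo((10,-30,139)),c))
print('lid',st([.4278,.0185,.11]),'tcp',st(sensors.get_obs()['position']))
E
```

```text
ball [ -27.3 -144.6  168. ] [ -27.2 -144.6  168.8] [ -27.9 -144.4  168. ]
slot centroid/scr [ -1.3 -97.4  93. ] [-33.5 -49.5  93. ] [ 30.1 -50.   93. ]
collar [265.85962483  69.84415892] [266.22829533  76.62195028]
lid [ -1.4 106.5 110. ] tcp [  -2.7 -137.5  401.2]
```

carry_out(rows=[[[-0.75,-2.46,5,0,0,0],[0,0,6,0,0,0],[0,0,6,0,0,0],[0,0,5,0,0,0],[0,0,3.6,0,0,0],[0,0,0,0,0,0],[0,0,0,0,0,0],[0,0,0,0,0,0]]])

```text
time: 3.2
position: [0.3846, -0.231, 0.1473]
tcp_rot: [3.139, 0.002, 1.497]
ft_force: [-0.0, -0.5, 0.0]
opening: 1.0
gripper_force: 0.0
```

carry_out(rows=[[[0,0,0,0,0,0],[0,0,0,0,0,0],[0,0,0,0,0,0],[0,0,0,0,0,0],[0,0,0,0,0,0],[0,0,0,0,0,0],[0,0,0,0,0,0],[0,0,0,0,0,0]]], grip=-1, squeeze=22)

```text
time: 4.2
position: [0.3836, -0.2301, 0.1455]
tcp_rot: [3.141, 0.0, 1.497]
ft_force: [-1.5, -1.4, 4.9]
opening: 0.386
gripper_force: 21.7
```

```bash
sed -i 's/O=np.array(\[.4212,-.0878,0\])/O=np.array([.4197,-.0877,0])/' h.py
python3 - <<'E'
from h import *
o=sensors.get_obs();print(st(o['position']),o['opening'],o['ft_force'].round(1),o['gripper_force'])
c=camera_info('wrist');im=get_image('wrist');s=get_image('side')
v=np.hstack([cv2.resize(im,(512,384)),cv2.resize(s[120:216,240:304],(256,384),interpolation=cv2.INTER_CUBIC)])
cv2.imwrite('pics/w2.png',v)
E
```

```text
[ -25.3 -144.7  145.5] 0.3855079052258723 [-1.5 -1.4  4.9] 21.744107007980347
```

View pics/w2.png

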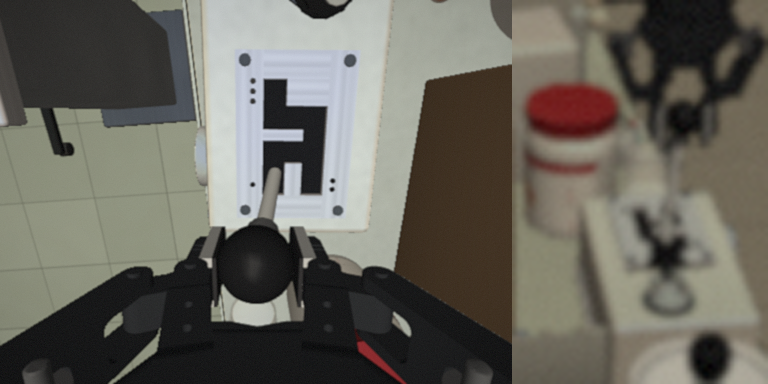

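The ball sits centred between the pads, with the screws at (245,60), (349,60), (245,210) and (337,210) and the slot clearly visible. I'll refine the station frame from the screws.

Run:
```python
from h import *
c=camera_info('wrist');im=cv2.imread('pics/w2.png')
P=[]
for b in((238,52,253,68),(342,52,357,68),(238,203,253,218),(330,203,345,218)):
    d=max(dark(im,b,125),key=lambda q:q[1][4]);p=st(plane('wrist',d[0],.093,c));P.append(p);print(d[0],p)
P=np.array(P);print('centre',P.mean(0),'yaw err deg',np.degrees(np.arctan2(P[1,1]-P[0,1],P[1,0]-P[0,0])),np.degrees(np.arctan2(-(P[0,0]-P[2,0]),P[0,1]-P[2,1])))
for nm,uv in dict(ventcorner=(263,79),ventR=(286,79),teethL=(302,129),rearedgeTop=(327,107),isoEnd=(322,194),isoL=(300,194),pumpwallL=(284,163)).items(): print(nm,st(plane('wrist',uv,.093,c)))
```

```text
[244.31, 59.52] [-32.3 -49.6  93. ]
[349.54, 60.17] [ 31.8 -49.8  93. ]
[244.96, 209.6] [ -32.7 -145.8   93. ]
[337.29, 210.09] [  31.4 -146.    93. ]
centre [ -0.45 -97.8   93.  ] yaw err deg -0.1787694027642677 -0.23823471651126052
ventcorner [-20.8 -60.7  93. ]
ventR [ -6.6 -60.6  93. ]
teethL [  4.5 -90.9  93. ]
rearedgeTop [ 19.8 -77.2  93. ]
isoEnd [  20.  -134.4   93. ]
isoL [   5.  -134.5   93. ]
pumpwallL [  -6.5 -113.1   93. ]
```

carry_out(rows=[[[0.82,0.02,-0.2,0,0,0],[0.83,0.02,-0.16,0,0,0],[0.83,0,-0.12,0,0,0],[0.82,0,-0.07,0,0,0],[0,0,0,0,0,0],[0,0,0,0,0,0],[0,0,0,0,0,0],[0,0,0,0,0,0]]])

```text
time: 5.3
position: [0.3862, -0.1969, 0.1507]
tcp_rot: [-3.141, -0.0, 1.497]
ft_force: [-1.4, 0.2, 2.1]
opening: 0.377
gripper_force: 21.8
```

```bash
cat >> h.py <<'E'
def look(tag=None):
    o=sensors.get_obs();print(round(o['time'],2),st(o['position']),np.round(o['tcp_rot'],3),'open',round(o['opening'],3),'F',(R.T@o['ft_force']).round(1),round(float(o['gripper_force']),1))
    if tag:
        c=camera_info('wrist');im=get_image('wrist');cv2.imwrite(f'pics/{tag}.png',im);return c,im
E
python3 - <<'E'
from h import *
c,im=look('w3')
d=dark(im,(200,190,320,300),60);print([x for x in d if x[1][4]>300])
print(proj('wrist',wo((-24.5,-111.8,175.8)),c))
E
```

```text
5.3 [ -25.2 -111.4  150.7] [-3.141 -0.     1.497] open 0.377 F [-1.4  0.1  2.1] 21.8
[([266.04, 257.98], [0, 0, 120, 110, 8022])]
[256.60629093 264.61393603]
```

carry_out(rows=[[[0,1.0,-0.14,0,0,0],[0,1.0,-0.07,0,0,0],[0,1.0,0,0,0,0],[0,1.0,0.07,0,0,0],[0,1.0,0.14,0,0,0],[0,0,0,0,0,0],[0,0,0,0,0,0],[0,0,0,0,0,0]]])

```text
time: 6.35
position: [0.4362, -0.2004, 0.1506]
tcp_rot: [3.141, -0.0, 1.497]
ft_force: [0.6, -0.0, -3.0]
opening: 0.384
gripper_force: 22.3
```

Run:
```python
from h import *
c,im=look('w4')
```

```text
6.35 [  24.9 -111.2  150.6] [ 3.141 -0.     1.497] open 0.384 F [ 0.6  0.  -3. ] 22.3
```

carry_out(rows=[[[-1.03,0,0.09,0,0,0],[-1.04,0,0.17,0,0,0],[-1.04,0,0.22,0,0,0],[-1.04,0,0.31,0,0,0],[-0.2,0,0.06,0,0,0],[0,0,0,0,0,0],[0,0,0,0,0,0],[0,0,0,0,0,0]]])

```text
time: 7.4
position: [0.433, -0.2439, 0.1425]
tcp_rot: [3.141, 0.0, 1.498]
ft_force: [0.2, -0.5, -2.6]
opening: 0.381
gripper_force: 22.3
```

Run:
```python
from h import *
c,im=look('w5')
s=get_image('side')
cv2.imwrite('pics/v5.png',np.hstack([im,cv2.resize(s[120:216,240:304],(256,384),interpolation=cv2.INTER_CUBIC)]))
print(proj('wrist',wo((25.2,-152.6,168)),c))
```

```text
7.4 [  25.  -154.8  142.5] [3.141 0.    1.498] open 0.381 F [ 0.2 -0.4 -2.6] 22.3
[255.42655414 259.81071222]
```

View pics/v5.png

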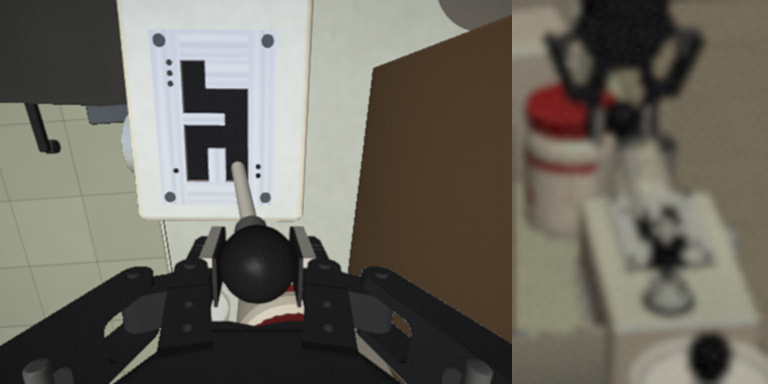

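The ball is at (258,263) with the shaft in the rear lane near its right-hand end (240,165). I'll press a little further to feel the stop.

carry_out(rows=[[[-0.1,0,0.03,0,0,0],[-0.1,0,0.03,0,0,0],[-0.1,0,0.03,0,0,0],[-0.1,0,0.03,0,0,0],[0,0,0,0,0,0],[0,0,0,0,0,0],[0,0,0,0,0,0],[0,0,0,0,0,0]]])

```text
time: 8.5
position: [0.4328, -0.2477, 0.1412]
tcp_rot: [3.141, -0.001, 1.497]
ft_force: [0.8, 4.2, 1.7]
opening: 0.379
gripper_force: 22.5
```

Run:
```python
from h import *
c,im=look('w6')
P=[]
for b in((146,26,172,56),(255,26,281,56),(157,180,183,212),(250,180,276,212)):
    d=dark(im,b,125);d=max(d,key=lambda q:q[1][4]);P.append(st(plane('wrist',d[0],.093,c)));
print(np.mean(P,0),P)
```

```text
8.5 [  25.  -158.5  141.2] [ 3.141e+00 -1.000e-03  1.497e+00] open 0.379 F [0.5 4.2 1.7] 22.5
[ -0.625 -97.725  93.   ] [array([-32.5, -49.4,  93. ]), array([ 31.7, -49.8,  93. ]), array([ -33. , -145.7,   93. ]), array([  31.3, -146. ,   93. ])]
```

Force now rises to 4 N, so the lever is at the stop. I'll release it and lift.

carry_out(rows=[[[0,0,0,0,0,0],[0,0,0,0,0,0],[0,0,0,0,0,0],[0,0,0,0,0,0],[0,0,-4,0,0,0],[0,0,-4,0,0,0],[0,0,0,0,0,0],[0,0,0,0,0,0]]], grip=0.3)

```text
time: 9.55
position: [0.4324, -0.2478, 0.2206]
tcp_rot: [-3.141, -0.0, 1.497]
ft_force: [-0.3, -0.3, 0.2]
opening: 0.651
gripper_force: 0.0
```

Run:
```python
from h import *
c,im=look('w7');s=get_image('side');cv2.imwrite('pics/s7.png',s)
d=dark(im,(200,140,320,290),60);print([x for x in d if x[1][4]>300],proj('wrist',wo((25,-152.6,168)),c))
hc=cv2.HoughCircles(cv2.GaussianBlur(cv2.cvtColor(im,6),(5,5),1),cv2.HOUGH_GRADIENT,1.5,60,param1=80,param2=25,minRadius=15,maxRadius=45);print(hc)
d=dark(s,(270,140,300,160),70);print(d,proj('side',wo((25,-152.6,168))))
```

```text
9.55 [  24.7 -158.7  220.6] [-3.141 -0.     1.497] open 0.651 F [-0.3 -0.4  0.2] 0.0
[([257.64, 205.52], [35, 41, 46, 49, 1693]), ([316.03, 255.25], [112, 90, 8, 57, 345])] [256.14038331 199.73867181]
[[[257.25     206.25      24.      ]
  [282.75     300.75      44.1     ]
  [209.25     270.75      42.449997]
  [432.75       6.75      40.35    ]
  [237.75       6.75      20.85    ]
  [209.25     150.75      42.449997]
  [410.25     347.25      34.05    ]
  [104.25     314.25      42.449997]]]
[([270.3, 149.0], [0, 6, 2, 7, 10]), ([278.3, 155.5], [7, 14, 4, 4, 10])] [266.95522112 149.1533407 ]
```

The ball is home in ISOLATE: (257,206) in the wrist view, slightly beyond the predicted pixel. On to the collar.

carry_out(rows=[[[3.6,-0.5,0,0,0,0],[3.6,-0.5,0,0,0,0],[3.64,-0.5,2.8,0,0,0],[0,0,0,0,7.65,0],[0,0,0,0,7.65,0],[0,0,0,0,7.65,0],[0,0,0,0,0,0],[0,0,0,0,0,0]]])

```text
time: 10.65
position: [0.4252, -0.1384, 0.1924]
tcp_rot: [-3.14, -0.4, 1.496]
ft_force: [0.8, 0.0, 1.0]
opening: 0.655
gripper_force: 0.0
```

Run:
```python
from h import *
c,im=look('w8')
cv2.imwrite('pics/v8.png',im)
for s in((10,-19.5,120),(10,-30,145)): print(proj('wrist',wo(s),c))
```

```text
10.65 [  9.3 -50.1 192.4] [-3.14  -0.4    1.496] open 0.655 F [0.8 0.1 1. ] 0.0
[256.88347341 197.39218668]
[256.8110642  208.30706816]
```

View pics/v8.png

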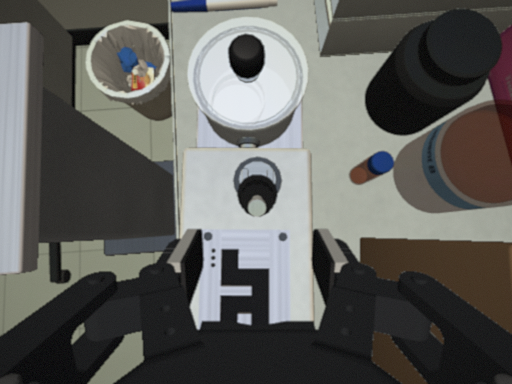

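The collar is at (257,195) and the cap at (258,206), lined up with the tool. I'll advance along the rod.

carry_out(rows=[[[0,0.07,3,0,0,0],[0,0,3,0,0,0],[0,0,1.5,0,0,0],[0,0,1,0,0,0],[0,0,0,0,0,0],[0,0,0,0,0,0],[0,0,0,0,0,0],[0,0,0,0,0,0]]])

```text
time: 11.7
position: [0.429, -0.1062, 0.1152]
tcp_rot: [3.141, -0.4, 1.497]
ft_force: [-0.4, 0.2, 0.1]
opening: 0.649
gripper_force: 0.0
```

carry_out(rows=[[[0,0,0,0,0,0],[0,0,0,0,0,0],[0,0,0,0,0,0],[0,0,0,0,0,0],[0,0,0,0,0,0],[0,0,0,0,0,0],[0,0,0,0,0,0],[0,0,0,0,0,0]]], grip=-1, squeeze=50)

```text
time: 12.7
position: [0.4279, -0.1059, 0.1152]
tcp_rot: [-3.139, -0.4, 1.498]
ft_force: [-6.8, -2.4, 6.8]
opening: 0.267
gripper_force: 48.7
```

Run:
```python
from h import *
c,im=look('w9')
```

```text
12.7 [  9.5 -17.6 115.2] [-3.139 -0.4    1.498] open 0.267 F [-6.6 -2.9  6.8] 48.7
```

carry_out(rows=[[[0,-0.05,-0.4,0,0,0],[0,0,-0.4,0,0,0],[0,0,-0.35,0,0,0],[0,0,0,0,0,0],[0,0,0,0,0,0],[0,0,0,0,0,0],[0,0,0,0,0,0],[0,0,0,0,0,0]]])

```text
time: 13.75
position: [0.4274, -0.1098, 0.1251]
tcp_rot: [-3.14, -0.401, 1.497]
ft_force: [-4.5, 2.2, -6.3]
opening: 0.267
gripper_force: 49.3
```

Run:
```python
from h import *
c,im=look('w10')
```

```text
13.75 [  9.4 -21.5 125.1] [-3.14  -0.401  1.497] open 0.267 F [-4.6  1.9 -6.3] 49.3
```

carry_out(rows=[[[0,0,-0.08,0,0,0],[0.64,0,0.036,0,-6.54,0],[0.64,0,0.036,0,-6.54,0],[0.64,0,0.036,0,-6.54,0],[0.64,0,0.036,0,-6.54,0],[0.64,0,0.036,0,-6.54,0],[0.64,0,0.036,0,-6.54,0],[0.64,0,0.036,0,-6.54,0]]])

```text
time: 14.8
position: [0.4309, -0.0665, 0.1265]
tcp_rot: [3.141, 0.401, 1.496]
ft_force: [-7.3, -1.7, -5.0]
opening: 0.265
gripper_force: 49.8
```

Run:
```python
from h import *
look()
```

```text
14.8 [  9.6  22.  126.5] [3.141 0.401 1.496] open 0.265 F [-7.2 -2.3 -5. ] 49.8
```

carry_out(rows=[[[0.1,0,0,0,0,0],[0,0,0.4,0,0,0],[0,0,0.4,0,0,0],[0,0,0.35,0,0,0],[0,0,0,0,0,0],[0,0,0,0,0,0],[0,0,0,0,0,0],[0,0,0,0,0,0]]])

```text
time: 15.8
position: [0.4307, -0.0705, 0.1164]
tcp_rot: [-3.141, 0.397, 1.495]
ft_force: [-8.0, 1.4, 6.9]
opening: 0.263
gripper_force: 51.3
```

carry_out(rows=[[[0,0,0,0,0,0],[0,0,0,0,0,0],[0,0,0,0,0,0],[0,0,0,0,0,0],[0,0,-3,0,0,0],[0,0,-5,0,0,0],[0,0,0,0,0,0],[0,0,0,0,0,0]]], grip=0.3)

```text
time: 16.8
position: [0.433, -0.0393, 0.1886]
tcp_rot: [-3.141, 0.398, 1.498]
ft_force: [-0.2, 0.7, -1.1]
opening: 0.651
gripper_force: 0.0
```

Run:
```python
from h import *
c,im=look('w11')
s=get_image('side')
cv2.imwrite('pics/v11.png',np.hstack([im,cv2.resize(s[130:210,250:304],(259,384),interpolation=cv2.INTER_CUBIC)]))
for q in((10,19.5,120),(10,30,145)): print(proj('wrist',wo(q),c))
print(proj('side',wo((10,19.5,120))),proj('side',wo((10,30,145))))
```

```text
16.8 [  9.6  49.2 188.6] [-3.141  0.398  1.498] open 0.651 F [-0.2  0.7 -1.1] 0.0
[256.2334112  200.38873099]
[256.19022011 212.03944905]
[280.02827173 189.07628086] [281.15463192 184.17014087]
```

View pics/v11.png

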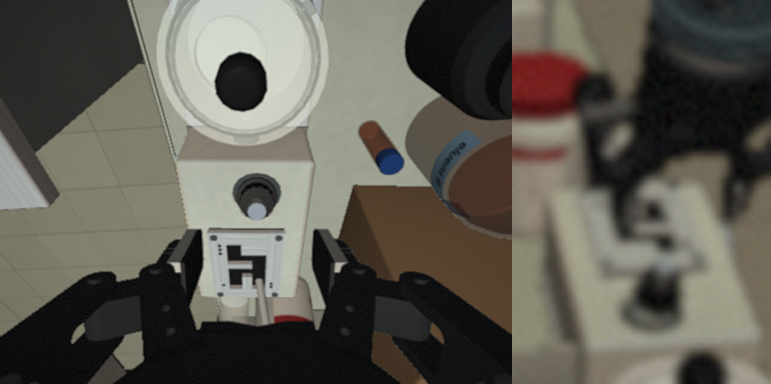

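The switch leans left (collar (256,196), cap (257,211)), with the collar down and the lever shaft still in ISOLATE. Now back to the valve ball.

carry_out(rows=[[[0,0,-1.5,0,7.6,0],[0,0,-1.5,0,7.6,0],[0,0,-1.5,0,7.6,0],[-5.3,0.4,0,0,0,0],[-5.3,0.4,0,0,0,0],[-5.3,0.4,0,0,0,0],[-5.3,0.3,0,0,0,0],[0,0,0,0,0,0]]])

```text
time: 17.9
position: [0.4322, -0.2435, 0.2307]
tcp_rot: [-3.139, -0.0, 1.492]
ft_force: [-0.1, 0.5, -0.1]
opening: 0.648
gripper_force: 0.0
```

Run:
```python
from h import *
c,im=look('w12')
print([x for x in dark(im,(200,140,310,290),60) if x[1][4]>300],proj('wrist',wo((25,-156,168)),c))
```

```text
17.9 [  24.2 -154.4  230.7] [-3.139 -0.     1.492] open 0.648 F [-0.2  0.5 -0.1] 0.0
[([258.51, 206.86], [37, 44, 44, 46, 1524])] [257.03334053 205.85856866]
```

carry_out(rows=[[[-0.2,0.1,3,0,0,0],[0,0,3,0,0,0],[0,0,2.9,0,0,0],[0,0,0,0,0,0],[0,0,0,0,0,0],[0,0,0,0,0,0],[0,0,0,0,0,0],[0,0,0,0,0,0]]])

```text
time: 18.95
position: [0.4345, -0.2426, 0.1438]
tcp_rot: [3.141, 0.001, 1.497]
ft_force: [-0.6, 0.1, -0.2]
opening: 0.65
gripper_force: 0.0
```

carry_out(rows=[[[0,0,0,0,0,0],[0,0,0,0,0,0],[0,0,0,0,0,0],[0,0,0,0,0,0],[0,0,0,0,0,0],[0,0,0,0,0,0],[0,0,0,0,0,0],[0,0,0,0,0,0]]], grip=-1, squeeze=22)

```text
time: 19.95
position: [0.4344, -0.2425, 0.1434]
tcp_rot: [3.141, 0.001, 1.497]
ft_force: [-0.9, 0.6, 5.1]
opening: 0.379
gripper_force: 21.8
```

Run:
```python
from h import *
c,im=look('w13')
for f in('w2','w5','w6','w13'):
    i=cv2.imread(f'pics/{f}.png')[:,:512];g=cv2.GaussianBlur(cv2.cvtColor(i,6),(5,5),1)
    h=cv2.HoughCircles(g[200:330,200:320],cv2.HOUGH_GRADIENT,1.5,100,param1=80,param2=15,minRadius=32,maxRadius=44);print(f,h[0][0]+[200,200,0])
```

```text
19.95 [  26.3 -153.3  143.4] [3.141e+00 1.000e-03 1.497e+00] open 0.379 F [-1.   0.5  5.1] 21.8
w2 [254.75       268.25        43.09999847]
w5 [254.75       268.25        43.09999847]
w6 [256.25       263.75        39.79999924]
w13 [254.75       271.25        38.15000153]
```

carry_out(rows=[[[1.07,-0.04,-0.32,0,0,0],[1.07,-0.04,-0.25,0,0,0],[1.07,0,-0.18,0,0,0],[1.07,0,-0.11,0,0,0],[1.07,0,-0.03,0,0,0],[1.07,0,0.02,0,0,0],[1.07,0,0.1,0,0,0],[1.07,0,0.17,0,0,0]]])

```text
time: 21.0
position: [0.4399, -0.1562, 0.1491]
tcp_rot: [3.141, 0.0, 1.497]
ft_force: [1.9, -0.9, 4.2]
opening: 0.378
gripper_force: 22.5
```

Run:
```python
from h import *
look('w14')
```

```text
21.0 [ 25.3 -66.8 149.1] [3.141 0.    1.497] open 0.378 F [ 2.  -0.7  4.2] 22.5
```

carry_out(rows=[[[0,-1,-0.14,0,0,0],[0,-1,-0.07,0,0,0],[0,-1,0,0,0,0],[0,-1,0.07,0,0,0],[0,-1,0.14,0,0,0],[0,0,0,0,0,0],[0,0,0,0,0,0],[0,0,0,0,0,0]]])

```text
time: 22.05
position: [0.3887, -0.1532, 0.149]
tcp_rot: [-3.139, 0.0, 1.497]
ft_force: [0.1, 1.1, 6.8]
opening: 0.381
gripper_force: 22.8
```

Run:
```python
from h import *
look('w15')
```

```text
22.05 [-26.  -67.6 149. ] [-3.139  0.     1.497] open 0.381 F [0.  1.1 6.8] 22.8
```

carry_out(rows=[[[0.93,0.05,0.15,0,0,0],[0.93,0.05,0.24,0,0,0],[0.93,0,0.3,0,0,0],[0.15,0,0.06,0,0,0],[0.15,0,0.06,0,0,0],[0,0,0,0,0,0],[0,0,0,0,0,0],[0,0,0,0,0,0]]])

```text
time: 23.1
position: [0.3927, -0.1224, 0.1407]
tcp_rot: [-3.14, -0.0, 1.497]
ft_force: [-2.4, 0.7, 1.5]
opening: 0.381
gripper_force: 22.8
```

Run:
```python
from h import *
look('w16')
```

```text
23.1 [-24.3 -36.6 140.7] [-3.14  -0.     1.497] open 0.381 F [-2.5  0.5  1.5] 22.8
```

No stop force along y yet, so I'll push a few mm further.

carry_out(rows=[[[0.15,0,0.06,0,0,0],[0.15,0,0.06,0,0,0],[0.1,0,0.04,0,0,0],[0,0,0,0,0,0],[0,0,0,0,0,0],[0,0,0,0,0,0],[0,0,0,0,0,0],[0,0,0,0,0,0]]])

```text
time: 24.15
position: [0.3934, -0.1186, 0.1394]
tcp_rot: [-3.142, 0.0, 1.497]
ft_force: [-0.4, -0.2, -3.4]
opening: 0.382
gripper_force: 22.6
```

Run:
```python
from h import *
c,im=look('w17')
g=cv2.GaussianBlur(cv2.cvtColor(im,6),(5,5),1)
h=cv2.HoughCircles(g[200:330,200:320],cv2.HOUGH_GRADIENT,1.5,100,param1=80,param2=15,minRadius=32,maxRadius=44);print(h[0][0]+[200,200,0],proj('wrist',wo((-24.5,-40.8,165.6)),c))
```

```text
24.15 [-23.9 -32.7 139.4] [-3.142  0.     1.497] open 0.382 F [-0.4 -0.2 -3.4] 22.6
[257.75       277.25        39.79999924] [253.60068221 281.49795382]
```

carry_out(rows=[[[0.15,0,0.06,0,0,0],[0.15,0,0.06,0,0,0],[0,0,0,0,0,0],[0,0,0,0,0,0],[0,0,0,0,0,0],[0,0,0,0,0,0],[0,0,0,0,0,0],[0,0,0,0,0,0]]])

```text
time: 25.2
position: [0.3937, -0.1156, 0.1383]
tcp_rot: [3.142, 0.001, 1.497]
ft_force: [-0.2, -1.4, -2.3]
opening: 0.384
gripper_force: 22.6
```

Run:
```python
from h import *
c,im=look('w18')
g=cv2.GaussianBlur(cv2.cvtColor(im,6),(5,5),1)
h=cv2.HoughCircles(g[200:330,200:320],cv2.HOUGH_GRADIENT,1.5,100,param1=80,param2=15,minRadius=32,maxRadius=44);print(h[0][0]+[200,200,0],proj('wrist',wo((-24.5,-40.8,165.6)),c))
```

```text
25.2 [-23.8 -29.8 138.3] [3.142e+00 1.000e-03 1.497e+00] open 0.384 F [-0.1 -1.4 -2.3] 22.6
[257.75       277.25        39.79999924] [253.49288838 288.86535671]
```

carry_out(rows=[[[0.15,0,0.06,0,0,0],[0.15,0,0.06,0,0,0],[0,0,0,0,0,0],[0,0,0,0,0,0],[0,0,0,0,0,0],[0,0,0,0,0,0],[0,0,0,0,0,0],[0,0,0,0,0,0]]])

```text
time: 26.25
position: [0.3942, -0.1139, 0.1377]
tcp_rot: [3.141, 0.003, 1.498]
ft_force: [-2.9, -6.0, 0.2]
opening: 0.383
gripper_force: 22.8
```

Run:
```python
from h import *
c,im=look('w19')
g=cv2.GaussianBlur(cv2.cvtColor(im,6),(5,5),1)
h=cv2.HoughCircles(g[200:340,200:320],cv2.HOUGH_GRADIENT,1.5,100,param1=80,param2=15,minRadius=32,maxRadius=44);print(h[0][0]+[200,200,0],proj('wrist',wo((-24.5,-40.8,165.6)),c))
cv2.imwrite('pics/v19.png',im)
```

```text
26.25 [-23.5 -28.  137.7] [3.141e+00 3.000e-03 1.498e+00] open 0.383 F [-2.4 -6.2  0.2] 22.8
[254.75       278.75        39.79999924] [252.7509725  293.31473229]
```

View pics/v19.png

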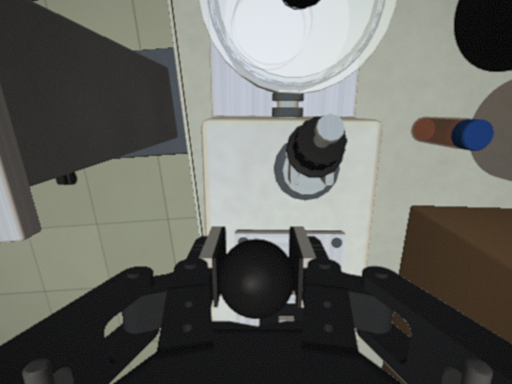

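The force along y is now −6 N, so the lever is at the VENT stop, with the ball at (255,278). The switch still leans left with its collar down. I'll release and lift.

carry_out(rows=[[[0,0,0,0,0,0],[0,0,0,0,0,0],[0,0,0,0,0,0],[0,0,0,0,0,0],[0,0,-4,0,0,0],[0,0,-5,0,0,0],[4,0.8,0,0,0,0],[0,0,0,0,0,0]]], grip=0.3)

```text
time: 27.3
position: [0.4052, -0.0718, 0.2276]
tcp_rot: [3.14, 0.0, 1.5]
ft_force: [0.8, -0.5, -1.1]
opening: 0.646
gripper_force: 0.0
```

Run:
```python
from h import *
c,im=look('w20');t=get_image('top')
i11=cv2.imread('pics/w11.png')
print([x for x in dark(im,(180,0,330,200),60) if x[1][4]>200],proj('wrist',wo((0,106,110)),c),proj('wrist',wo((-24.5,-36,165.6)),c))
print(dark(t,(203,200,222,220)),[x for x in dark(t,(225,195,310,240)) if x[1][4]>20])
```

```text
27.3 [-15.6  14.8 227.6] [3.14 0.   1.5 ] open 0.646 F [ 0.9 -0.4 -1.1] 0.0
[([277.16, 79.47], [79, 59, 36, 40, 974]), ([282.75, 187.0], [87, 168, 35, 32, 643])] [275.1247235  78.1734208] [243.80960781 267.08927617]
[([208.95, 211.24], [0, 0, 13, 20, 75])] [([276.06, 216.9], [41, 15, 19, 14, 134])]
```

carry_out(rows=[[[4.5,0.8,0,0,0,0],[4.55,0.85,0,0,0,0],[0,0,4.5,0,0,0],[0,0,4.5,0,0,0],[0,0,3,0,0,0],[0,0,1.2,0,0,0],[0,0,0,0,0,0],[0,0,0,0,0,0]]])

```text
time: 28.4
position: [0.4289, 0.0152, 0.0962]
tcp_rot: [3.14, 0.001, 1.497]
ft_force: [0.1, -0.1, -0.3]
opening: 0.652
gripper_force: 0.0
```

Run:
```python
from h import *
c,im=look('w21')
print([x for x in dark(im,(180,150,330,330),60) if x[1][4]>200],proj('wrist',wo((0,105,118)),c))
```

```text
28.4 [  1.5 103.3  96.2] [3.140e+00 1.000e-03 1.497e+00] open 0.652 F [ 0.1 -0.1 -0.3] 0.0
[([253.13, 249.7], [40, 62, 67, 75, 3911]), ([189.72, 279.51], [0, 80, 23, 100, 1494]), ([293.76, 297.09], [19, 80, 131, 100, 1986])] [251.80752808 256.90595279]
```

carry_out(rows=[[[0.25,-0.05,0,0,0,0],[0,0,0,0,0,0],[0,0,0,0,0,0],[0,0,0,0,0,0],[0,0,0,0,0,0],[0,0,0,0,0,0],[0,0,0,0,0,0],[0,0,0,0,0,0]]], grip=-1, squeeze=40)

```text
time: 29.45
position: [0.4282, 0.0184, 0.096]
tcp_rot: [3.14, 0.001, 1.498]
ft_force: [-0.8, 1.4, 6.5]
opening: 0.355
gripper_force: 39.6
```

carry_out(rows=[[[0,0,-0.5,0,0,0],[0,0,-1,0,0,0],[0,0,-3,0,0,0],[0,0,-4,0,0,0],[0,0,0,0,0,0],[0,0,0,0,0,0],[0,0,0,0,0,0],[0,0,0,0,0,0]]])

```text
time: 30.45
position: [0.4268, 0.0185, 0.1789]
tcp_rot: [-3.139, 0.0, 1.497]
ft_force: [0.7, 0.1, -2.7]
opening: 0.348
gripper_force: 40.2
```

Run:
```python
from h import *
c,im=look('w22')
t=get_image('top');cv2.imwrite('pics/t22.png',t)
P=np.array([[.508,.352],[.353,.362],[.346,.206],[.5,.2]]);Q=np.array([[.345,.209],[.507,.355],[.353,.363]])
m=np.r_[P.mean(0),0];print('mat st',st(m),'side diag',Q[:2].mean(0))
```

```text
30.45 [ -0.9 106.4 178.9] [-3.139  0.     1.497] open 0.348 F [ 0.7  0.2 -2.7] 40.2
mat st [-20.5 367.2   0. ] side diag [0.426 0.282]
```

carry_out(rows=[[[3,-0.2,0,0,0,0],[5,-0.4,0,0,0,0],[5,-0.4,0,0,0,0],[5,-0.4,0,0,0,0],[5,-0.35,0,0,0,0],[3,-0.2,0,0,0,0],[0,0,0,0,0,0],[0,0,0,0,0,0]]])

```text
time: 31.55
position: [0.4269, 0.2786, 0.1794]
tcp_rot: [-3.141, 0.001, 1.498]
ft_force: [-0.2, -0.5, -2.9]
opening: 0.357
gripper_force: 40.2
```

carry_out(rows=[[[0,0,3,0,0,0],[0,0,4,0,0,0],[0,0,4,0,0,0],[0,0,2,0,0,0],[0,0,1,0,0,0],[0,0,0.5,0,0,0],[0,0,0,0,0,0],[0,0,0,0,0,0]]])

```text
time: 32.55
position: [0.4279, 0.2792, 0.0358]
tcp_rot: [3.14, -0.0, 1.497]
ft_force: [0.4, -0.1, -1.5]
opening: 0.356
gripper_force: 40.2
```

Run:
```python
from h import *
c,im=look('w23');s=get_image('side');cv2.imwrite('pics/s23.png',s)
print(sensors.get_obs()['position'])
```

```text
32.55 [-19.3 366.5  35.8] [ 3.14  -0.     1.497] open 0.356 F [ 0.4 -0.1 -1.5] 40.2
[0.42773577 0.27920154 0.03563408]
```

carry_out(rows=[[[0,0,0.2,0,0,0],[0,0,0.15,0,0,0],[0,0,0.1,0,0,0],[0,0,0.1,0,0,0],[0,0,0.1,0,0,0],[0,0,0,0,0,0],[0,0,0,0,0,0],[0,0,0,0,0,0]]])

```text
time: 33.65
position: [0.4272, 0.279, 0.0284]
tcp_rot: [3.142, 0.001, 1.497]
ft_force: [0.1, 0.7, -3.0]
opening: 0.354
gripper_force: 40.2
```

carry_out(rows=[[[0,0,0.05,0,0,0],[0,0,0.05,0,0,0],[0,0,0.05,0,0,0],[0,0,0,0,0,0],[0,0,0,0,0,0],[0,0,0,0,0,0],[0,0,0,0,0,0],[0,0,0,0,0,0]]])

```text
time: 34.65
position: [0.4273, 0.279, 0.028]
tcp_rot: [-3.142, 0.001, 1.498]
ft_force: [-5.6, -1.5, 11.0]
opening: 0.353
gripper_force: 41.5
```

Contact: the lid is down. I'll open and rise.

carry_out(rows=[[[0,0,-0.05,0,0,0],[0,0,0,0,0,0],[0,0,0,0,0,0],[0,0,0,0,0,0],[0,0,0,0,0,0],[0,0,-2,0,0,0],[0,0,-4,0,0,0],[0,0,-4,0,0,0]]], grip=0.3)

```text
time: 35.65
position: [0.4268, 0.2789, 0.1282]
tcp_rot: [-3.141, 0.001, 1.497]
ft_force: [1.2, 0.5, 0.2]
opening: 0.648
gripper_force: 0.0
```

carry_out(rows=[[[0,0,-5,0,0,0],[0,0,-5,0,0,0],[0,0,-5,0,0,0],[-5,-2,0,0,0,0],[-5,-2,0,0,0,0],[0,0,0,0,0,0],[0,0,0,0,0,0],[0,0,0,0,0,0]]])

```text
time: 36.65
position: [0.3804, 0.183, 0.2775]
tcp_rot: [-3.142, 0.0, 1.498]
ft_force: [0.3, 0.1, 0.1]
opening: 0.653
gripper_force: 0.0
```

Run:
```python
from h import *
c,im=look('w24');t=get_image('top');s=get_image('side');cv2.imwrite('pics/s24.png',s);cv2.imwrite('pics/t24.png',t)
for z in((.42,.275,.052),):
  print(proj('side',z),proj('top',z),proj('wrist',z,c))
print('side knob/mat',[x for x in dark(s,(280,270,365,345)) if x[1][4]>20])
print('ball side',[x for x in dark(s,(255,140,300,205)) if x[1][4]>15],'pred vent',proj('side',wo((-24.5,-40.8,165.6))),'collar',proj('side',wo((10,19.5,120))))
print('top',[x for x in dark(t,(225,195,310,240)) if x[1][4]>15],'vent',proj('top',wo((-24.5,-40.8,165.6))),'collar',proj('top',wo((10,22,125))))
a=s[270:350,275:370];b=t[175:250,100:320]
v=np.zeros((560,800,3),np.uint8);A=cv2.resize(a,(380,320));v[:320,:380]=A;v[:288,384:768]=cv2.resize(im,(384,288));v[325:325+235,:690]=cv2.resize(b,(690,235),interpolation=cv2.INTER_CUBIC)
cv2.imwrite('pics/v24.png',v)
```

```text
36.65 [-59.5 266.9 277.5] [-3.142  0.     1.498] open 0.653 F [0.3 0.1 0.1] 0.0
[320.52857481 292.21726548] [136.34442818 212.369567  ] [284.11405775  84.94293149]
side knob/mat [([356.41, 288.9], [64, 0, 21, 54, 692]), ([321.36, 317.17], [7, 10, 73, 63, 1819]), ([317.83, 297.11], [32, 20, 13, 15, 147])]
ball side [([288.08, 167.48], [29, 23, 10, 11, 79]), ([272.58, 176.0], [16, 33, 4, 7, 19]), ([259.85, 191.69], [3, 43, 5, 17, 26]), ([280.08, 191.09], [20, 46, 10, 11, 76])] pred vent [288.01182463 165.72230821] collar [280.02827173 189.07628086]
top [([239.56, 209.86], [9, 11, 10, 9, 59]), ([274.59, 216.77], [37, 16, 23, 13, 162]), ([254.94, 220.59], [25, 21, 11, 10, 87])] vent [256.69563181 221.32370569] collar [237.54076515 209.25438317]
```

Run:
```python
from h import *
import cv2
t=cv2.imread('pics/t24.png');s=cv2.imread('pics/s24.png')
print('knob side',plane('side',(317.8,297.1),.042),'release tcp .427 .279; mat .427 .281')
x0,y0=280,275;m=(s[y0:345,x0:365].max(2)<75).astype(np.uint8)
c=max(cv2.findContours(m,0,2)[0],key=cv2.contourArea);print('mat bbox side',cv2.boundingRect(c),'dark at lid')
```

```text
knob side [0.42745244 0.27989765 0.042     ] release tcp .427 .279; mat .427 .281
mat bbox side (7, 5, 73, 63) dark at lid
```

The lid knob is 1–2 mm from the mat centre at knob height 42 mm. The lever and switch also check out, so I'm handing in.

```bash
python3 -c "
from bench import ctrl;print(ctrl.close_job())"
```

```text
the job is handed in; nothing more can be done
None
```

I completed the shutdown in the order asked: lever to ISOLATE, switch off with its collar down, lever to VENT, then the lid knob-up on the mat, about 2 mm off its centre. The gripper was clear of everything when I handed the job in at about 37 s; I did not measure the bystander objects afterwards.

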